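# Slide two steel bench blocks home in a goldsmith's shadow tray

### The job

Put the two loose steel blocks away in the shadow tray: slide the round one and the square one along the wooden apron, without lifting them, until each has dropped fully home, flat, in the cavity cut to its outline. Leave the oblong block in its cavity, do not knock the other things about, and let go of everything at the end.

Things in the scene. Friction and masses are not known exactly. Their poses are not given: they have to be found in the camera images.
- tray: fixed oak tray, 600 (y) x 286 mm (x), rimless, top 20 mm over the table. Origin at table height under the centre of its row of three cavity modules, at y = -130, 0, +130 mm in changing order; x points away from the robot, y along the row. The flat wooden deck on the robot's side, x = -200 to -66 mm, whole width, is the apron, where the two loose blocks start
- round_module: blue module, 128 x 128 mm, top 19.5 mm over the table (0.5 mm under the apron), with a round cavity of 101 mm diameter, 9 mm deep, centred, yellow floor. Fixed in the tray, axes as the tray's. Origin: centre of the underside, at table height
- square_module: blue module of the same size with a square cavity, 89 x 89 mm, 9 mm deep, centred, sides along the tray's axes, yellow floor. Origin: centre of the underside, at table height
- oblong_module: blue module of the same size with an oblong cavity, 113 mm along the tray's x by 59 mm, 9 mm deep, filled by the oblong block. Origin: centre of the underside
- round_module_floor (a point): centre of the floor of the round cavity; z up
- square_module_floor (a point): centre of the floor of the square cavity; z up
- oblong_module_floor (a point): centre of the floor of the oblong cavity; z up
- round_block: loose round steel block with dark dimples on top, 96 mm diameter, 15 mm thick, about 0.75 kg; too wide to grasp, it slides when pushed at its side. Starts on the apron at the tray's +y side. Seated, it stands 6 mm proud of its module. Origin: centre of the underside; z up
- square_block: loose square steel block, bright square on top, 84 x 84 x 15 mm, about 0.75 kg; too wide to grasp, slides when pushed at its side; a side pushed at two points turns square to them. Starts on the apron's -y side, turned up to 0.3 rad from the tray. Seated, it stands 6 mm proud of its module. Origin: centre of the underside; x, y along its sides
- swage_block: oblong steel block with dark cross grooves, 108 x 54 x 15 mm, loose but seated in the oblong cavity, to be left there. Origin: centre of the underside
- tin: round brass tin, 56 mm diameter, 22 mm high, standing on the tray's +y end beside the modules; leave alone. Origin: centre of the underside
- file_block: sanding block, 90 x 30 x 21 mm, lying on the tray's -y end beside the modules; leave alone. Origin: centre of the underside
- mallet: mallet with white plastic faces, head 110 x 34 x 38 mm, wooden handle 190 mm, lying on the table to the left; leave alone. Origin: under the head
- pliers: pliers with red grips, about 160 mm long, 12 mm high, lying on the table to the right; leave alone. Origin: near the pivot
- jar: closed amber glass jar, 64 mm diameter, 75 mm high, on the table beside the tray's +y end, towards the robot; leave alone. Origin: centre of the underside
Mind the look-alikes: they are no part of the job. Leave any turquoise look-alike of the round_block alone. Leave any green look-alike of the square_module alone.

How it is judged:
By the outcome, as a careful person would: the job done as asked, in the order asked, and still so for the second after the job is handed in, with the robot touching nothing.
It also fails if it takes over 72 s, if anything falls off the work surface, if the arm or the gripper's body presses on something with over 40 N, if the wrist force passes 120 N, or if a joint passes its speed limit or range.

### The arm

A 6-joint arm with a two-finger parallel gripper is mounted at the origin on the work surface. World frame = base frame: x ahead of the robot, y to its left, z up, the work surface at z = 0. Lengths are in m, angles in rad, forces in N, time in s.
With the tool pointing down it reaches from about 0.35 to 0.875 m from the base axis. Payload 15.5 kg.
Tool frame: the origin (TCP) lies midway between the tips of the shut fingers; the grasp point (between the pads) lies 19 mm behind it; z points along the fingers, y is the line along which they close (so a half turn about z gives the same grasp; the last joint's range is limited). The gripper opens to 85 mm and grips with 20 to 120 N. Pads are 22 mm wide; open, the fingers measure 114 mm over their backs; the gripper's body (76 mm by 85 mm) begins 54 mm behind the grasp point. The pads swing forward as they close: fully open they stand 13 mm farther back than shut.
Start: joints at [-1.431, 0.494, 1.345, -0, 1.302, -0.096], TCP at [0.146, -0.608, 0.231] pointing down, gripper open.
Joint ranges: [-2.91, 2.91], [-0.82, 2.16], [0.22, 2.67], [-1.22, 4.37], [0.12, 2.79], [-3.08, 3.08]. Speed limits (rad/s): [1.89, 1.89, 2.57, 3.01, 3.01, 3.01].

### API

Orientations are given as a 3x3 rotation matrix whose columns are the frame's x, y, z axes.
In Python, from cell import readout, capture, get_calibration, ticket gives the robot as it stands.
- The arm moves only by the tool carry_out, never from a script. Its argument "increments" is a list of rows, each an object of numbers: "x", "y", "z": the shift along the tool's x, y, z in m; "ax", "ay", "az": the turn, a rotation vector about the tool's x, y, z in degrees; "hand": the opening in per cent of the stroke, from 0 (shut) to 100 (fully open). In form: [{"x": .., "y": .., "z": .., "ax": .., "ay": .., "az": .., "hand": ..}, ...]. A call has 1 to 20 rows; each row is the pose to reach, as a shift and turn from the pose commanded when the call began, along the tool's axes at that moment; what a row does not reach only later rows make up. A row lasts 1/8 s, in which the tool goes at most 62.5 mm and 10.7 degrees, less where a joint would pass 70% of its speed; a pose out of reach is approached as far as the arm can. A call with a gripper value outside its range is refused whole. The fingers move at their own pace and stop on an object; "newtons" is the grip in N (left out, the last holds). Time passes only in rows, so rows that repeat a pose let the fingers close. It gives the time, the measured TCP pose, the force, the opening and the grip force at its end, in the units of the state.
- readout.state(): the state, without advancing time (a new reading comes with each control period).
- capture(name): name is "scene" or "top" or "wrist"; returns (picture, depth): 384x512x3 uint8, red, green, blue; 384x512 float32, m along the optical axis (not along the pixel's ray), 0 where there is no reading.
- get_calibration(name): a dict with "fx", "fy", "cx", "cy" (pixels), "R" (3x3) and "t" (3): a world point X has camera coordinates R X + t; the wrist camera has in their place "mount" (4x4, takes a point from camera to tool coordinates, whose origin is the TCP and whose axes are the flange's). Camera axes: x right, y down, z forward; pixel columns grow to the right and rows downward; lengths in m; the calibration is good to about 2 mm. A picture is of the moment at which its call begins: read the wrist's pose just before it. get_calibration takes no time and is no camera call.
- ticket.close_job(): hands the job in; it is judged then, once.
The state is a dict: "time_s": time; "qpos": joint angles; "joint_vel": joint speeds; "tau": joint torques, N m; "position": TCP position; "orientation": TCP orientation; "contact_force": force on the tool from outside, world axes, zero at the start; "ft_torque": the same for the moment, N m; "grip_width": finger opening in m; "gripper_force": force on a finger pad.
Only numpy, scipy, OpenCV 4.12 (cv2) and the standard library are available. Lean on these libraries where they do the work, as an engineer would, in place of code of your own. Each camera call takes 0.05 s, during which the arm holds its last target. There are 200 camera calls.

## Working session

There is one attempt and no reset: what is moved stays moved. The work goes in short steps, Python scripts to look and compute and a tool call to move; the robot and the scene stay as the last step left them, time stands still between calls to the robot, and variables do not carry over. Pictures are saved under pics/ and viewed, at most 12 in all, crops included, and the job is handed in when it is done.

Besides the shell and the picture viewer there is one more tool, called after ">>>" as name(argument=value, ...), one argument or row to a line, values as JSON. carry_out: Moves the arm, as the interface text tells. Its arguments: {"type":"object","properties":{"increments":{"type":"array"},"newtons":{"type":"number"}},"required":["increments"]}

```bash
mkdir -p pics
python3 - <<'E'
from cell import readout,capture,get_calibration
import cv2,numpy as np
s=readout.state();print(s)
for n in("top","scene"):
    im,d=capture(n);cv2.imwrite(f"pics/{n}0.png",im[:,:,::-1]);np.savez(f"{n}0.npz",im=im,d=d)
    print(get_calibration(n))
print(get_calibration("wrist"))
E
```

```text
{'time_s': 0.0, 'qpos': array([-1.43051951e+00,  4.94185724e-01,  1.34615565e+00,  2.29155419e-05,
        1.30251828e+00, -9.55039124e-02]), 'joint_vel': array([-0.00102173,  0.00133895, -0.00033026,  0.00028767,  0.00105768,
       -0.00191622]), 'tau': array([ 3.61268801e-03, -8.82144570e+01, -3.83874142e+01,  1.11647319e-04,
        1.00980830e-02,  5.14656938e-05]), 'position': array([ 0.14595613, -0.60732896,  0.23069038]), 'orientation': array([[ 9.72333691e-01,  2.33596165e-01, -1.55268763e-04],
       [ 2.33596173e-01, -9.72332889e-01,  1.25763793e-03],
       [ 1.42806473e-04, -1.25911392e-03, -9.99999197e-01]]), 'contact_force': array([-0.61393694,  0.50687427,  0.20979951]), 'ft_torque': array([ 0.00166616, -0.0105806 ,  0.02930113]), 'gripper_force': 0.0, 'grip_width': 0.08535906494218502}
{'fx': 468.9598051442976, 'fy': 468.9598051442976, 'cx': 260.30755869982215, 'cy': 192.1876624404317, 'R': array([[-2.50878822e-02, -9.99677460e-01, -3.94636157e-03],
       [-9.89733259e-01,  2.53935691e-02, -1.40652917e-01],
       [ 1.40707763e-01,  3.77161490e-04, -9.90051101e-01]]), 't': array([0.01036454, 0.51787337, 1.71873756])}
{'fx': 352.3564661345281, 'fy': 352.3564661345281, 'cx': 254.66140259363863, 'cy': 194.0453023818688, 'R': array([[ 0.01656142,  0.99984591, -0.00582028],
       [ 0.59458001, -0.01452828, -0.80390518],
       [-0.80386586,  0.00985319, -0.594729  ]]), 't': array([-0.00575131, -0.27605414,  1.49320041])}
{'fx': 313.3217059729728, 'fy': 313.3217059729728, 'cx': 256.53190420640306, 'cy': 193.54148334405284, 'mount': array([[ 1.19155741e-03, -9.58089553e-01, -2.86466382e-01,
         7.19025546e-02],
       [ 9.99999249e-01,  1.05983617e-03,  6.14866377e-04,
         3.38220988e-04],
       [-2.85489618e-04, -2.86466900e-01,  9.58090097e-01,
        -1.42579489e-01],
       [ 0.00000000e+00,  0.00000000e+00,  0.00000000e+00,
         1.00000000e+00]])}
```

View pics/top0.png

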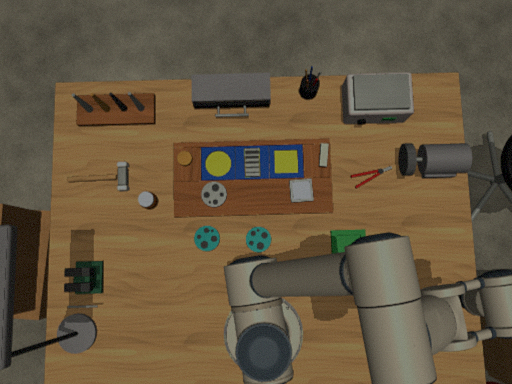

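View pics/scene0.png

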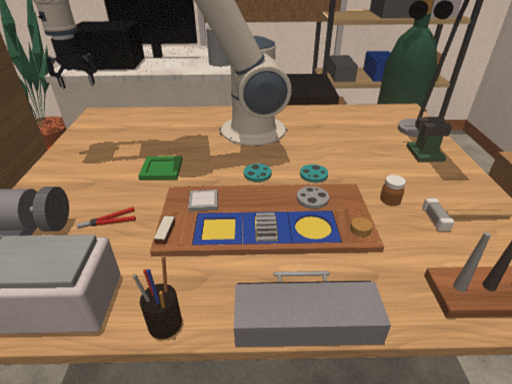

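The top view shows, by pixel:
- **Loose blocks:** the grey round block with dimples is at (213,194) and the steel square block at (301,190), both on the apron.
- **Cavities:** the blue round module is at (218,163), the oblong at (252,162) and the square at (286,161).
- **Look-alikes:** the turquoise discs at (207,238) and (258,239) and the green tray at (348,240) are off the tray on the table. They don't fit the descriptions, so I'll leave them.

Next I'll measure and make one enlarged crop to confirm.

```bash
cat > h.py <<'E'
import numpy as np,cv2
from cell import readout,capture,get_calibration
def cam(n,s=None):
    c=get_calibration(n)
    if n!="wrist": R=c["R"].T; o=-R@c["t"]
    else:
        T=np.array(c["mount"]);R0=np.array(s["orientation"]);R=R0@T[:3,:3];o=np.array(s["position"])+R0@T[:3,3]
    return c,R,o
def ray(C,px,z):
    c,R,o=C;px=np.atleast_2d(np.asarray(px,float))
    d=np.c_[(px[:,0]-c["cx"])/c["fx"],(px[:,1]-c["cy"])/c["fy"],np.ones(len(px))]@R.T
    return (o+d*((z-o[2])/d[:,2])[:,None])[:,:2]
def blobs(mask,amin=30):
    cs,_=cv2.findContours(mask.astype(np.uint8),cv2.RETR_EXTERNAL,cv2.CHAIN_APPROX_NONE)
    return sorted([c for c in cs if cv2.contourArea(c)>amin],key=cv2.contourArea,reverse=True)
def rect(C,c,z):
    p=ray(C,c[:,0,:],z).astype(np.float32);(x,y),wh,a=cv2.minAreaRect(p)
    return np.round([x,y,*wh],4),round(a,1)
E
python3 - <<'E'
from h import *
z=np.load("top0.npz");im=z["im"];C=cam("top")
hsv=cv2.cvtColor(im,cv2.COLOR_RGB2HSV)
roi=np.zeros(im.shape[:2],bool);roi[135:220,165:340]=1
Y=cv2.inRange(hsv,(22,150,100),(35,255,255))>0
B=cv2.inRange(hsv,(105,120,40),(130,255,255))>0
G=cv2.inRange(hsv,(0,0,100),(180,50,255))>0
for n,m,h in(("Y",Y,.0105),("B",B,.0195),("G",G,.035)):
    for c in blobs(m&roi):print(n,c.mean((0,1)),rect(C,c,h))
cv2.imwrite("pics/c1.png",cv2.resize(im[130:250,160:370,::-1],None,fx=3.8,fy=3.8,interpolation=cv2.INTER_CUBIC))
E
```

```text
Y [217.76811594 163.17391304] (array([0.639 , 0.1566, 0.0921, 0.0939]), 89.1)
Y [285.60714286 161.26190476] (array([ 0.64  , -0.1028,  0.0831,  0.0866]), 1.9)
B [253.37800687 162.65979381] (array([0.6382, 0.0275, 0.127 , 0.3874]), 0.2)
G [213.54285714 193.95714286] (array([0.516 , 0.1709, 0.0902, 0.0908]), 88.5)
G [301.18518519 190.17283951] (array([ 0.5224, -0.156 ,  0.0818,  0.0818]), 3.2)
G [323.51851852 154.5       ] (array([ 0.6563, -0.2457,  0.0265,  0.0818]), 87.4)
G [252.         169.53333333] (array([0.6054, 0.0264, 0.0453, 0.0115]), 88.5)
```

View pics/c1.png

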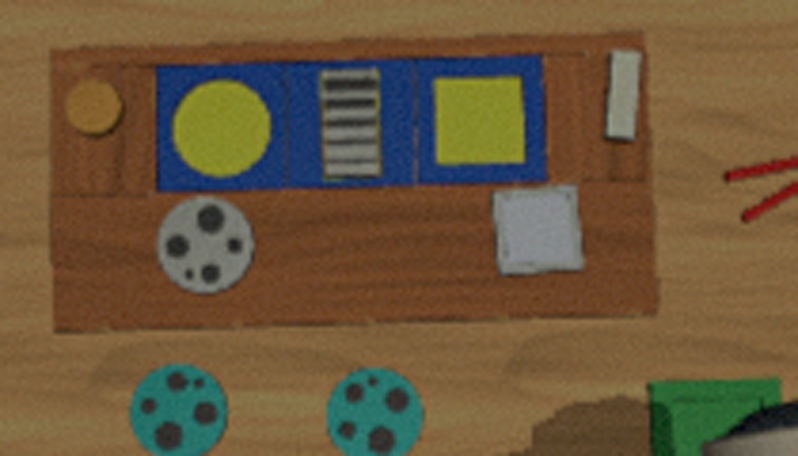

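The crop confirms it: the grey dimpled disc is at crop (205,245), the bright square at (538,230), and the blue modules with yellow floors at (220,128) and (480,120). The turquoise and green items are off the tray. I'll go above and take one close look.

>>> carry_out(
  increments=[
    {"x":0.494,"y":-0.455,"z":-0.1,"az":13.5,"hand":50},
    {"x":0.494,"y":-0.455,"z":-0.1,"az":13.5,"hand":50},
    {"x":0.494,"y":-0.455,"z":-0.1,"az":13.5,"hand":50},
    {"x":0.494,"y":-0.455,"z":-0.1,"az":13.5,"hand":50},
    {"x":0.494,"y":-0.455,"z":-0.1,"az":13.5,"hand":50},
    {"x":0.494,"y":-0.455,"z":-0.1,"az":13.5,"hand":50},
    {"x":0.494,"y":-0.455,"z":-0.1,"az":13.5,"hand":50},
    {"x":0.494,"y":-0.455,"z":-0.1,"az":13.5,"hand":50},
    {"x":0.494,"y":-0.455,"z":-0.1,"az":13.5,"hand":50},
    {"x":0.494,"y":-0.455,"z":-0.1,"az":13.5,"hand":50},
    {"x":0.494,"y":-0.455,"z":-0.1,"az":13.5,"hand":50},
    {"x":0.494,"y":-0.455,"z":-0.1,"az":13.5,"hand":50},
    {"x":0.494,"y":-0.455,"z":-0.1,"az":13.5,"hand":50},
    {"x":0.494,"y":-0.455,"z":-0.1,"az":13.5,"hand":50},
    {"x":0.494,"y":-0.455,"z":-0.1,"az":13.5,"hand":50},
    {"x":0.494,"y":-0.455,"z":-0.1,"az":13.5,"hand":50},
  ],
)

```text
invalid input at $.increments[0]: expected keys x, y, z, ax, ay, az, hand
```

```bash
cat >> h.py <<'E'
def look(name):
    s=readout.state();im,d=capture("wrist");C=cam("wrist",s)
    print(round(s["time_s"],2),np.round(s["position"],4),np.round(s["orientation"],4).tolist(),s["grip_width"],s["contact_force"])
    hsv=cv2.cvtColor(im,cv2.COLOR_RGB2HSV)
    Y=cv2.inRange(hsv,(22,150,60),(35,255,255))>0
    B=cv2.inRange(hsv,(105,120,40),(130,255,255))>0
    G=cv2.inRange(hsv,(0,0,90),(180,55,255))>0
    for n,m,h in(("Y",Y,.0105),("B",B,.0195),("G",G,.035)):
        for c in blobs(m,200):
            r=rect(C,c,h)
            if .35<r[0][0]<.8 and max(r[0][2:])<.45:print(n,c.mean((0,1)).round(0),*r)
    cv2.imwrite(f"pics/{name}.png",im[:,:,::-1]);np.savez(name,im=im,d=d)
    return s,im,d,C
E
python3 -c "
from h import *
look('w1')"
```

```text
0.1 [ 0.146  -0.6074  0.2308] [[0.9723, 0.2336, -0.0002], [0.2336, -0.9723, 0.0011], [0.0001, -0.0011, -1.0]] 0.08550259483044663 [-0.41685968 -0.01054841 -0.11493175]
```

View pics/w1.png

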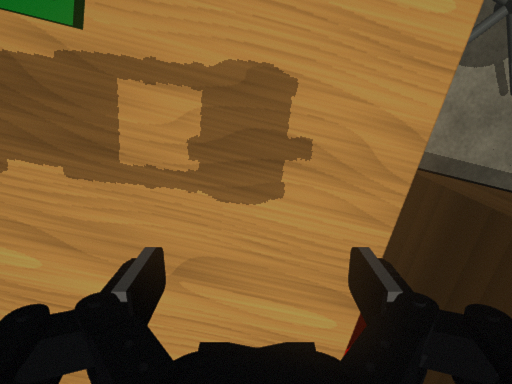

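The move was refused because it needs all keys, so this picture shows only the bare table, the fingers and a corner of the green look-alike. I'll resend it with every key.

>>> carry_out(
  increments=[
    {"x":0.494,"y":-0.455,"z":-0.1,"ax":0,"ay":0,"az":13.5,"hand":50},
    {"x":0.494,"y":-0.455,"z":-0.1,"ax":0,"ay":0,"az":13.5,"hand":50},
    {"x":0.494,"y":-0.455,"z":-0.1,"ax":0,"ay":0,"az":13.5,"hand":50},
    {"x":0.494,"y":-0.455,"z":-0.1,"ax":0,"ay":0,"az":13.5,"hand":50},
    {"x":0.494,"y":-0.455,"z":-0.1,"ax":0,"ay":0,"az":13.5,"hand":50},
    {"x":0.494,"y":-0.455,"z":-0.1,"ax":0,"ay":0,"az":13.5,"hand":50},
    {"x":0.494,"y":-0.455,"z":-0.1,"ax":0,"ay":0,"az":13.5,"hand":50},
    {"x":0.494,"y":-0.455,"z":-0.1,"ax":0,"ay":0,"az":13.5,"hand":50},
    {"x":0.494,"y":-0.455,"z":-0.1,"ax":0,"ay":0,"az":13.5,"hand":50},
    {"x":0.494,"y":-0.455,"z":-0.1,"ax":0,"ay":0,"az":13.5,"hand":50},
    {"x":0.494,"y":-0.455,"z":-0.1,"ax":0,"ay":0,"az":13.5,"hand":50},
    {"x":0.494,"y":-0.455,"z":-0.1,"ax":0,"ay":0,"az":13.5,"hand":50},
    {"x":0.494,"y":-0.455,"z":-0.1,"ax":0,"ay":0,"az":13.5,"hand":50},
    {"x":0.494,"y":-0.455,"z":-0.1,"ax":0,"ay":0,"az":13.5,"hand":50},
    {"x":0.494,"y":-0.455,"z":-0.1,"ax":0,"ay":0,"az":13.5,"hand":50},
    {"x":0.494,"y":-0.455,"z":-0.1,"ax":0,"ay":0,"az":13.5,"hand":50},
    {"x":0.494,"y":-0.455,"z":-0.1,"ax":0,"ay":0,"az":13.5,"hand":50},
  ],
)

```text
time_s: 2.28
position: [0.52, -0.0501, 0.3313]
orientation: [[1.0, -0.0, 0.0], [-0.0, -1.0, 0.0], [0.0, -0.0, -1.0]]
contact_force: [0.2, -0.2, -0.5]
grip_width: 0.0429
gripper_force: 0.0
```

```bash
python3 -c "
from h import *
look('w2')"
```

```text
2.27 [ 0.52   -0.0501  0.3313] [[1.0, -0.0003, 0.0], [-0.0003, -1.0, 0.0], [0.0, -0.0, -1.0]] 0.04288035347179944 [ 0.19892743 -0.18336265 -0.47481613]
Y [296.  64.] [ 0.6373 -0.1049  0.0882  0.0882] 0.1
Y [105.  66.] [0.6359 0.1571 0.0946 0.098 ] 84.0
B [151.  62.] [0.6361 0.091  0.1279 0.2579] 0.4
B [296.  61.] [ 0.637  -0.1041  0.1277  0.1283] 0.2
G [ 99. 155.] [0.5152 0.1707 0.0924 0.0945] 0.0
G [332. 151.] [ 0.5221 -0.1563  0.0835  0.0833] 3.9
G [411.  47.] [ 0.6555 -0.2484  0.0284  0.0887] 83.3
G [201.  65.] [0.6351 0.024  0.0736 0.0524] 0.4
G [201. 102.] [0.5892 0.024  0.0103 0.0514] 0.1
G [194.  25.] [0.6788 0.0245 0.0159 0.0514] 0.1
```

View pics/w2.png

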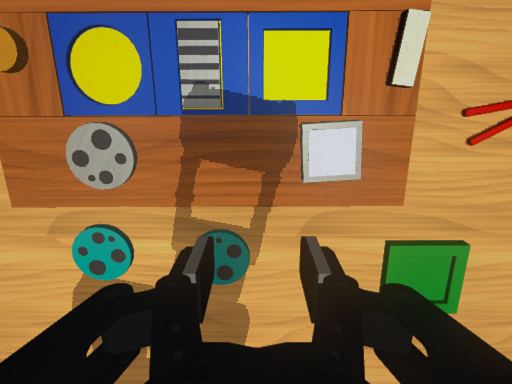

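The close view is clear:
- **Square:** block at pixel (332,151), world (0.522,-0.156), turned about 4°. Its cavity is at (296,64), world (0.637,-0.1045).
- **Round:** block at (99,155), world (0.515,0.171). Its cavity is at (105,66), world (0.636,0.156).

The sizes match what was given. I'll start by going behind the square block's -y side.

>>> carry_out(
  increments=[
    {"x":0.002,"y":0.181,"z":0.231,"ax":0,"ay":0,"az":-90,"hand":50},
    {"x":0.002,"y":0.181,"z":0.231,"ax":0,"ay":0,"az":-90,"hand":50},
    {"x":0.002,"y":0.181,"z":0.231,"ax":0,"ay":0,"az":-90,"hand":50},
    {"x":0.002,"y":0.181,"z":0.231,"ax":0,"ay":0,"az":-90,"hand":50},
    {"x":0.002,"y":0.181,"z":0.231,"ax":0,"ay":0,"az":-90,"hand":50},
    {"x":0.002,"y":0.181,"z":0.231,"ax":0,"ay":0,"az":-90,"hand":50},
    {"x":0.002,"y":0.181,"z":0.231,"ax":0,"ay":0,"az":-90,"hand":50},
    {"x":0.002,"y":0.181,"z":0.231,"ax":0,"ay":0,"az":-90,"hand":50},
    {"x":0.002,"y":0.181,"z":0.231,"ax":0,"ay":0,"az":-90,"hand":50},
    {"x":0.002,"y":0.181,"z":0.231,"ax":0,"ay":0,"az":-90,"hand":50},
    {"x":0.002,"y":0.181,"z":0.27,"ax":0,"ay":0,"az":-90,"hand":50},
    {"x":0.002,"y":0.181,"z":0.295,"ax":0,"ay":0,"az":-90,"hand":50},
    {"x":0.002,"y":0.181,"z":0.303,"ax":0,"ay":0,"az":-90,"hand":50},
    {"x":0.002,"y":0.181,"z":0.309,"ax":0,"ay":0,"az":-90,"hand":50},
    {"x":0.002,"y":0.181,"z":0.309,"ax":0,"ay":0,"az":-90,"hand":50},
  ],
)

```text
time_s: 4.2
position: [0.5223, -0.231, 0.0227]
orientation: [[0.0, 1.0, 0.0], [1.0, -0.0, -0.0], [-0.0, 0.0, -1.0]]
contact_force: [0.5, 0.4, 0.9]
grip_width: 0.0426
gripper_force: 0.0
```

```bash
python3 -c "
from h import *
look('w3')"
```

```text
4.2 [ 0.5223 -0.231   0.0227] [[0.0003, 1.0, 0.0005], [1.0, -0.0003, -0.0002], [-0.0002, 0.0005, -1.0]] 0.04263269907249154 [0.54332303 0.42537376 0.90358457]
Y [467.  39.] [ 0.6178 -0.1325  0.043   0.0311] 0.2
B [429.  74.] [ 0.6042 -0.1437  0.0656  0.0484] 0.1
G [255.  92.] [ 0.5217 -0.1595  0.0828  0.0768] 3.5
G [481. 291.] [ 0.6311 -0.2461  0.03    0.0358] 83.2
```

View pics/w3.png

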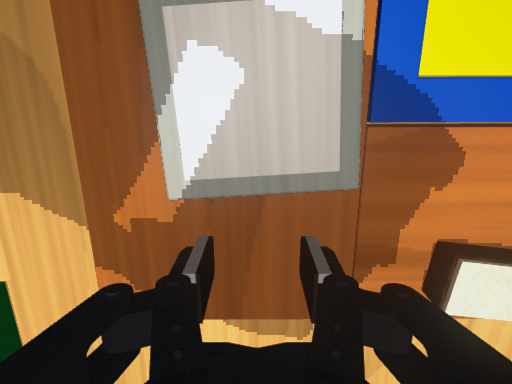

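The block's near side runs from (170,200) to (358,186), square ahead of both fingertips at (205,237) and (310,237). I'll push, stopping about 5 mm short.

>>> carry_out(
  increments=[
    {"x":0.01,"y":0,"z":0,"ax":0,"ay":0,"az":0,"hand":50},
    {"x":0.018,"y":0,"z":0,"ax":0,"ay":0,"az":0,"hand":50},
    {"x":0.025,"y":0,"z":0,"ax":0,"ay":0,"az":0,"hand":50},
    {"x":0.032,"y":0,"z":0,"ax":0,"ay":0,"az":0,"hand":50},
    {"x":0.039,"y":0,"z":0,"ax":0,"ay":0,"az":0,"hand":50},
    {"x":0.046,"y":0,"z":0,"ax":0,"ay":0,"az":0,"hand":50},
    {"x":0.053,"y":0,"z":0,"ax":0,"ay":0,"az":0,"hand":50},
    {"x":0.058,"y":0,"z":0,"ax":0,"ay":0,"az":0,"hand":50},
    {"x":0.063,"y":0,"z":0,"ax":0,"ay":0,"az":0,"hand":50},
    {"x":0.067,"y":0,"z":0,"ax":0,"ay":0,"az":0,"hand":50},
    {"x":0.069,"y":0,"z":0,"ax":0,"ay":0,"az":0,"hand":50},
    {"x":0.069,"y":0,"z":0,"ax":0,"ay":0,"az":0,"hand":50},
  ],
)

```text
time_s: 5.75
position: [0.5223, -0.1617, 0.0224]
orientation: [[-0.0, 1.0, 0.0], [1.0, 0.0, -0.0], [-0.0, 0.0, -1.0]]
contact_force: [1.2, -1.9, 1.5]
grip_width: 0.0429
gripper_force: 1.0
```

```bash
python3 -c "
from h import *
look('w4')
im,d=capture('top');C=cam('top');hsv=cv2.cvtColor(im,cv2.COLOR_RGB2HSV)
for c in blobs(cv2.inRange(hsv,(0,0,90),(180,60,255))>0,100):
    r=rect(C,c,.035)
    if r[0][0]<.7 and max(r[0][2:])<.13:print(*r)
"
```

```text
5.75 [ 0.5223 -0.1617  0.0224] [[-0.0003, 1.0, 0.0005], [1.0, 0.0003, -0.0001], [-0.0001, 0.0005, -1.0]] 0.042897331177078286 [ 1.16455869 -1.89790448  1.47121111]
Y [461. 128.] [ 0.6257 -0.1041  0.0591  0.0887] 0.3
B [424. 134.] [ 0.6121 -0.1091  0.0811  0.1182] 0.3
G [264. 136.] [ 0.5244 -0.1092  0.0829  0.083 ] 0.1
[0.0221 0.6519 0.1179 0.0909] 19.0
[0.5045 0.4283 0.0541 0.0549] 44.7
[ 0.5686 -0.2796  0.0241  0.089 ] 67.2
```

View pics/w4.png

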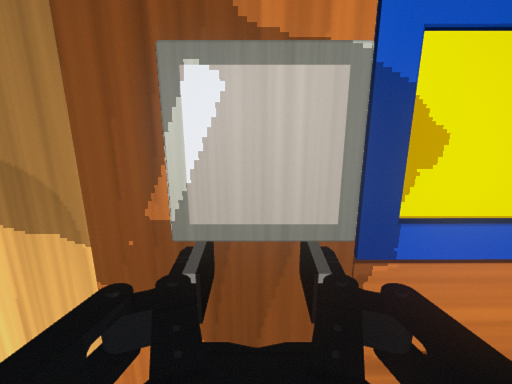

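The block is now square to within 0.1°, at y=-0.1092. The cavity is at y=-0.1042, so it needs 5 mm more. Then I'll retreat and go round to its robot side.

>>> carry_out(
  increments=[
    {"x":0.003,"y":0,"z":0,"ax":0,"ay":0,"az":0,"hand":50},
    {"x":0.005,"y":0,"z":0,"ax":0,"ay":0,"az":0,"hand":50},
    {"x":0.005,"y":0,"z":0,"ax":0,"ay":0,"az":0,"hand":50},
    {"x":-0.01,"y":0,"z":0,"ax":0,"ay":0,"az":0,"hand":50},
    {"x":-0.015,"y":0,"z":-0.06,"ax":0,"ay":0,"az":0,"hand":50},
    {"x":0.057,"y":-0.066,"z":-0.08,"ax":0,"ay":0,"az":90,"hand":50},
    {"x":0.057,"y":-0.066,"z":-0.08,"ax":0,"ay":0,"az":90,"hand":50},
    {"x":0.057,"y":-0.066,"z":-0.08,"ax":0,"ay":0,"az":90,"hand":50},
    {"x":0.057,"y":-0.066,"z":-0.08,"ax":0,"ay":0,"az":90,"hand":50},
    {"x":0.057,"y":-0.066,"z":-0.08,"ax":0,"ay":0,"az":90,"hand":50},
    {"x":0.057,"y":-0.066,"z":-0.08,"ax":0,"ay":0,"az":90,"hand":50},
    {"x":0.057,"y":-0.066,"z":-0.08,"ax":0,"ay":0,"az":90,"hand":50},
    {"x":0.057,"y":-0.066,"z":-0.08,"ax":0,"ay":0,"az":90,"hand":50},
    {"x":0.057,"y":-0.066,"z":-0.08,"ax":0,"ay":0,"az":90,"hand":50},
    {"x":0.057,"y":-0.066,"z":-0.08,"ax":0,"ay":0,"az":90,"hand":50},
    {"x":0.057,"y":-0.066,"z":-0.04,"ax":0,"ay":0,"az":90,"hand":50},
    {"x":0.057,"y":-0.066,"z":-0.01,"ax":0,"ay":0,"az":90,"hand":50},
    {"x":0.057,"y":-0.066,"z":0,"ax":0,"ay":0,"az":90,"hand":50},
    {"x":0.057,"y":-0.066,"z":0,"ax":0,"ay":0,"az":90,"hand":50},
  ],
)

```text
time_s: 8.22
position: [0.4559, -0.105, 0.0222]
orientation: [[1.0, 0.001, -0.001], [0.001, -1.0, 0.0], [-0.001, -0.0, -1.0]]
contact_force: [-0.6, -0.4, -0.2]
grip_width: 0.0428
gripper_force: 0.0
```

```bash
python3 -c "
from h import *
look('w5')
"
```

```text
8.22 [ 0.4559 -0.105   0.0222] [[1.0, 0.0009, -0.0009], [0.0009, -1.0, 0.0004], [-0.0009, -0.0004, -1.0]] 0.04275731402506138 [-0.58623224 -0.37158219 -0.15314658]
G [253.  98.] [ 0.5231 -0.1043  0.0794  0.083 ] 0.1
```

The y position is now -0.1043, so it's lined up. I'll push it toward the cavity.

>>> carry_out(
  increments=[
    {"x":0.01,"y":0,"z":0,"ax":0,"ay":0,"az":0,"hand":50},
    {"x":0.018,"y":0,"z":0,"ax":0,"ay":0,"az":0,"hand":50},
    {"x":0.025,"y":0,"z":0,"ax":0,"ay":0,"az":0,"hand":50},
    {"x":0.032,"y":0,"z":0,"ax":0,"ay":0,"az":0,"hand":50},
    {"x":0.039,"y":0,"z":0,"ax":0,"ay":0,"az":0,"hand":50},
    {"x":0.046,"y":0,"z":0,"ax":0,"ay":0,"az":0,"hand":50},
    {"x":0.053,"y":0,"z":0,"ax":0,"ay":0,"az":0,"hand":50},
    {"x":0.06,"y":0,"z":0,"ax":0,"ay":0,"az":0,"hand":50},
    {"x":0.067,"y":0,"z":0,"ax":0,"ay":0,"az":0,"hand":50},
    {"x":0.073,"y":0,"z":0,"ax":0,"ay":0,"az":0,"hand":50},
    {"x":0.078,"y":0,"z":0,"ax":0,"ay":0,"az":0,"hand":50},
    {"x":0.078,"y":0,"z":0,"ax":0,"ay":0,"az":0,"hand":50},
  ],
)

```text
time_s: 9.78
position: [0.5347, -0.1048, 0.0226]
orientation: [[1.0, 0.001, 0.001], [0.001, -1.0, -0.0], [0.001, 0.0, -1.0]]
contact_force: [-0.1, -0.2, -0.4]
grip_width: 0.0425
gripper_force: 0.1
```

```bash
python3 -c "
from h import *
look('w6')
"
```

```text
9.78 [ 0.5347 -0.1048  0.0226] [[1.0, 0.0006, 0.0006], [0.0006, -1.0, -0.0001], [0.0006, 0.0001, -1.0]] 0.042464764373310565 [-0.09914528 -0.18595693 -0.426065  ]
Y [254.  19.] [ 0.6404 -0.1041  0.0158  0.0892] 0.1
B [83. 89.] [ 0.6092 -0.0225  0.073   0.0785] 0.1
B [377.  83.] [ 0.6097 -0.1575  0.0726  0.0216] 0.2
G [253. 136.] [ 0.5868 -0.1036  0.0828  0.0831] 0.4
G [  8. 102.] [ 0.606  -0.0084  0.0102  0.0467] 76.9
```

>>> carry_out(
  increments=[
    {"x":0.006,"y":0,"z":0,"ax":0,"ay":0,"az":0,"hand":50},
    {"x":0.012,"y":0,"z":0,"ax":0,"ay":0,"az":0,"hand":50},
    {"x":0.018,"y":0,"z":0,"ax":0,"ay":0,"az":0,"hand":50},
    {"x":0.024,"y":0,"z":0,"ax":0,"ay":0,"az":0,"hand":50},
    {"x":0.03,"y":0,"z":0,"ax":0,"ay":0,"az":0,"hand":50},
    {"x":0.035,"y":0,"z":0,"ax":0,"ay":0,"az":0,"hand":50},
    {"x":0.04,"y":0,"z":0,"ax":0,"ay":0,"az":0,"hand":50},
    {"x":0.043,"y":0,"z":0,"ax":0,"ay":0,"az":0,"hand":50},
    {"x":0.046,"y":0,"z":0,"ax":0,"ay":0,"az":0,"hand":50},
    {"x":0.046,"y":0,"z":0,"ax":0,"ay":0,"az":0,"hand":50},
  ],
)

```text
time_s: 11.08
position: [0.5805, -0.1049, 0.0224]
orientation: [[1.0, 0.0, 0.001], [0.0, -1.0, -0.0], [0.001, 0.0, -1.0]]
contact_force: [-0.9, -0.5, -0.3]
grip_width: 0.0429
gripper_force: 0.3
```

```bash
python3 -c "
from h import *
s,im,d,C=look('w7')
"
```

```text
11.07 [ 0.5805 -0.1049  0.0224] [[1.0, 0.0002, 0.0007], [0.0002, -1.0, -0.0001], [0.0007, 0.0001, -1.0]] 0.042882198160464555 [-0.90524369 -0.49473205 -0.27615094]
Y [253.  38.] [ 0.6793 -0.104   0.0045  0.0891] 0.1
B [211. 117.] [ 0.6321 -0.0705  0.1191  0.1956] 0.1
B [256. 250.] [ 0.5788 -0.1056  0.0113  0.0442] 0.1
G [252. 139.] [ 0.6325 -0.1038  0.0806  0.0822] 0.1
G [ 14. 161.] [ 0.6292 -0.0082  0.0195  0.089 ] 76.9
```

View pics/w7.png

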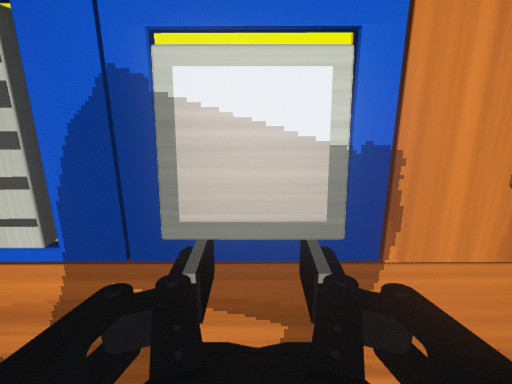

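The block is over the cavity, with a yellow strip still showing at row 38. A few more millimetres, then a depth check.

>>> carry_out(
  increments=[
    {"x":0.002,"y":0,"z":0,"ax":0,"ay":0,"az":0,"hand":50},
    {"x":0.004,"y":0,"z":0,"ax":0,"ay":0,"az":0,"hand":50},
    {"x":0.005,"y":0,"z":0,"ax":0,"ay":0,"az":0,"hand":50},
    {"x":0.005,"y":0,"z":0,"ax":0,"ay":0,"az":0,"hand":50},
    {"x":0.005,"y":0,"z":0,"ax":0,"ay":0,"az":0,"hand":50},
  ],
)

```text
time_s: 11.75
position: [0.5852, -0.1049, 0.0224]
orientation: [[1.0, 0.0, 0.0], [0.0, -1.0, -0.0], [0.0, 0.0, -1.0]]
contact_force: [0.7, -0.6, -0.0]
grip_width: 0.0424
gripper_force: 0.0
```

```bash
cat >> h.py <<'E'
def heights(C,d,pts,z0=.03):
    c,R,o=C   # height read from depth near each world point
    for p in pts:
        q=R.T@(np.array([*p,z0])-o);u=int(c["fx"]*q[0]/q[2]+c["cx"]);v=int(c["fy"]*q[1]/q[2]+c["cy"])
        if not(2<u<510 and 2<v<382):print(p,"out");continue
        D=np.median(d[v-2:v+3,u-2:u+3]);w=o+R@np.array([(u-c["cx"])/c["fx"]*D,(v-c["cy"])/c["fy"]*D,D]);print(p,(u,v),w.round(4))
E
python3 -c "
from h import *
s,im,d,C=look('w8')
heights(C,d,[(x,y) for x in(.605,.637,.668) for y in(-.135,-.104,-.073)]+[(.637,-.045)])
"
```

```text
11.75 [ 0.5852 -0.1049  0.0224] [[1.0, 0.0002, 0.0004], [0.0002, -1.0, -0.0001], [0.0004, 0.0001, -1.0]] 0.042400438409565144 [ 0.65071913 -0.58813713 -0.02614638]
Y [254.  46.] [ 0.6808 -0.1041  0.0012  0.0889] 0.1
B [211. 122.] [ 0.6345 -0.07    0.1237  0.1966] 0.1
B [257. 252.] [ 0.5823 -0.1056  0.0182  0.0449] 0.1
G [252. 137.] [ 0.6379 -0.1038  0.0771  0.0774] 0.1
G [ 15. 166.] [ 0.6317 -0.0082  0.0206  0.094 ] 76.9
(0.605, -0.135) (320, 218) [ 0.6035 -0.1357  0.0257]
(0.605, -0.104) (253, 218) [ 0.6035 -0.1039  0.0257]
(0.605, -0.073) (185, 218) [ 0.6034 -0.0716  0.0257]
(0.637, -0.135) (324, 148) [ 0.6368 -0.1355  0.0258]
(0.637, -0.104) (252, 148) [ 0.6367 -0.1035  0.0254]
(0.637, -0.073) (181, 148) [ 0.6367 -0.0719  0.0256]
(0.668, -0.135) (329, 72) [ 0.6684 -0.1356  0.0257]
(0.668, -0.104) (252, 72) [ 0.6684 -0.1036  0.0257]
(0.668, -0.073) (175, 71) [ 0.6687 -0.0715  0.0253]
(0.637, -0.045) (116, 148) [ 0.6356 -0.0397  0.0183]
```

All nine points read z≈0.0256, so the square block is seated flat. Next is the round block: I'll cradle it between the two fingers with the tool turned 7°, along the line from the block to its cavity.

>>> carry_out(
  increments=[
    {"x":-0.02,"y":0,"z":0,"ax":0,"ay":0,"az":0,"hand":50},
    {"x":-0.03,"y":0,"z":-0.05,"ax":0,"ay":0,"az":0,"hand":50},
    {"x":-0.144,"y":-0.285,"z":-0.08,"ax":0,"ay":0,"az":7,"hand":50},
    {"x":-0.144,"y":-0.285,"z":-0.08,"ax":0,"ay":0,"az":7,"hand":50},
    {"x":-0.144,"y":-0.285,"z":-0.08,"ax":0,"ay":0,"az":7,"hand":50},
    {"x":-0.144,"y":-0.285,"z":-0.08,"ax":0,"ay":0,"az":7,"hand":50},
    {"x":-0.144,"y":-0.285,"z":-0.08,"ax":0,"ay":0,"az":7,"hand":50},
    {"x":-0.144,"y":-0.285,"z":-0.08,"ax":0,"ay":0,"az":7,"hand":50},
    {"x":-0.144,"y":-0.285,"z":-0.08,"ax":0,"ay":0,"az":7,"hand":50},
    {"x":-0.144,"y":-0.285,"z":-0.08,"ax":0,"ay":0,"az":7,"hand":50},
    {"x":-0.144,"y":-0.285,"z":-0.03,"ax":0,"ay":0,"az":7,"hand":50},
    {"x":-0.144,"y":-0.285,"z":-0.01,"ax":0,"ay":0,"az":7,"hand":50},
    {"x":-0.144,"y":-0.285,"z":0,"ax":0,"ay":0,"az":7,"hand":50},
    {"x":-0.144,"y":-0.285,"z":0,"ax":0,"ay":0,"az":7,"hand":50},
  ],
)

```text
time_s: 13.55
position: [0.4412, 0.1795, 0.0221]
orientation: [[0.992, -0.123, -0.001], [-0.123, -0.992, -0.0], [-0.001, 0.0, -1.0]]
contact_force: [-0.8, 0.3, -0.3]
grip_width: 0.0428
gripper_force: 0.0
```

```bash
python3 -c "
from h import *
s,im,d,C=look('w9')
"
```

```text
13.55 [0.4412 0.1795 0.0221] [[0.9924, -0.1228, -0.0007], [-0.1228, -0.9924, -0.0002], [-0.0006, 0.0003, -1.0]] 0.042784150690963474 [-0.76521471  0.29029545 -0.26442589]
G [252.  78.] [0.5081 0.1726 0.0944 0.0793] 83.0
G [319. 261.] [0.4396 0.1497 0.0246 0.0069] 9.2
```

View pics/w9.png

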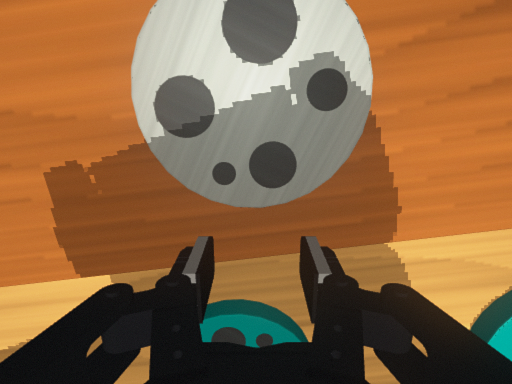

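The disc is centred ahead of the fingers, at (252,78). The turquoise disc lies lower on the table, behind and below the fingertips. I'll push to about two-thirds of the way and check.

>>> carry_out(
  increments=[
    {"x":0.01,"y":0,"z":0,"ax":0,"ay":0,"az":0,"hand":50},
    {"x":0.017,"y":0,"z":0,"ax":0,"ay":0,"az":0,"hand":50},
    {"x":0.024,"y":0,"z":0,"ax":0,"ay":0,"az":0,"hand":50},
    {"x":0.031,"y":0,"z":0,"ax":0,"ay":0,"az":0,"hand":50},
    {"x":0.038,"y":0,"z":0,"ax":0,"ay":0,"az":0,"hand":50},
    {"x":0.045,"y":0,"z":0,"ax":0,"ay":0,"az":0,"hand":50},
    {"x":0.052,"y":0,"z":0,"ax":0,"ay":0,"az":0,"hand":50},
    {"x":0.059,"y":0,"z":0,"ax":0,"ay":0,"az":0,"hand":50},
    {"x":0.066,"y":0,"z":0,"ax":0,"ay":0,"az":0,"hand":50},
    {"x":0.073,"y":0,"z":0,"ax":0,"ay":0,"az":0,"hand":50},
    {"x":0.08,"y":0,"z":0,"ax":0,"ay":0,"az":0,"hand":50},
    {"x":0.086,"y":0,"z":0,"ax":0,"ay":0,"az":0,"hand":50},
    {"x":0.09,"y":0,"z":0,"ax":0,"ay":0,"az":0,"hand":50},
    {"x":0.09,"y":0,"z":0,"ax":0,"ay":0,"az":0,"hand":50},
  ],
)

```text
time_s: 15.35
position: [0.5302, 0.169, 0.0223]
orientation: [[0.993, -0.122, -0.001], [-0.122, -0.993, -0.0], [-0.001, 0.0, -1.0]]
contact_force: [-2.2, -0.1, 1.9]
grip_width: 0.0428
gripper_force: 1.5
```

```bash
python3 -c "
from h import *
s,im,d,C=look('w10')
hsv=cv2.cvtColor(im,cv2.COLOR_RGB2HSV)
c=blobs(cv2.inRange(hsv,(0,0,90),(180,55,255))>0,200)[0]
print(cv2.minEnclosingCircle(ray(C,c[:,0],.035).astype(np.float32)))
"
```

```text
15.35 [0.5302 0.169  0.0223] [[0.9926, -0.1217, -0.0007], [-0.1217, -0.9926, -0.0001], [-0.0007, 0.0002, -1.0]] 0.04278573536760169 [-2.20305936 -0.06966911  1.92520489]
Y [255.  22.] [0.6276 0.1569 0.0986 0.0309] 83.1
B [436.  74.] [0.6037 0.0812 0.0629 0.0708] 0.3
B [130.  84.] [0.6101 0.2105 0.0767 0.0186] 0.4
G [258. 164.] [0.5744 0.1619 0.0943 0.1102] 83.1
((0.5703946352005005, 0.16335059702396393), 0.059656523168087006)
```

On line for the cavity. I'll push the rest of the way, slowing at the end.

>>> carry_out(
  increments=[
    {"x":0.006,"y":0,"z":0,"ax":0,"ay":0,"az":0,"hand":50},
    {"x":0.012,"y":0,"z":0,"ax":0,"ay":0,"az":0,"hand":50},
    {"x":0.018,"y":0,"z":0,"ax":0,"ay":0,"az":0,"hand":50},
    {"x":0.024,"y":0,"z":0,"ax":0,"ay":0,"az":0,"hand":50},
    {"x":0.03,"y":0,"z":0,"ax":0,"ay":0,"az":0,"hand":50},
    {"x":0.035,"y":0,"z":0,"ax":0,"ay":0,"az":0,"hand":50},
    {"x":0.04,"y":0,"z":0,"ax":0,"ay":0,"az":0,"hand":50},
    {"x":0.044,"y":0,"z":0,"ax":0,"ay":0,"az":0,"hand":50},
    {"x":0.047,"y":0,"z":0,"ax":0,"ay":0,"az":0,"hand":50},
    {"x":0.05,"y":0,"z":0,"ax":0,"ay":0,"az":0,"hand":50},
    {"x":0.051,"y":0,"z":0,"ax":0,"ay":0,"az":0,"hand":50},
    {"x":0.051,"y":0,"z":0,"ax":0,"ay":0,"az":0,"hand":50},
  ],
)

```text
time_s: 16.9
position: [0.5814, 0.163, 0.0224]
orientation: [[0.993, -0.122, 0.001], [-0.122, -0.993, 0.0], [0.001, -0.0, -1.0]]
contact_force: [-0.4, 0.2, 0.2]
grip_width: 0.0427
gripper_force: 0.0
```

```bash
python3 -c "
from h import *
s,im,d,C=look('w11')
heights(C,d,[(.604,.156),(.636,.156),(.668,.156),(.636,.12),(.636,.19)])
"
```

```text
16.9 [0.5814 0.163  0.0224] [[0.9926, -0.1217, 0.0007], [-0.1217, -0.9926, 0.0001], [0.0007, -0.0002, -1.0]] 0.04272740752139719 [-0.36065646  0.15030203  0.23257875]
Y [246.  34.] [0.6794 0.1558 0.0627 0.0116] 90.0
B [300. 132.] [0.6361 0.127  0.1279 0.1859] 0.2
G [256. 134.] [0.6349 0.1554 0.0882 0.0876] 83.1
G [501. 109.] [0.6319 0.0584 0.0897 0.0126] 6.1
G [318. 259.] [0.5796 0.1331 0.0246 0.0069] 9.5
G [195. 259.] [0.5866 0.1909 0.0069 0.0246] 66.9
(0.604, 0.156) (263, 211) [0.6026 0.1565 0.0257]
(0.636, 0.156) (255, 141) [0.6356 0.1563 0.0254]
(0.668, 0.156) (245, 61) [0.6687 0.1564 0.0255]
(0.636, 0.12) (339, 131) [0.6355 0.1192 0.0256]
(0.636, 0.19) (177, 150) [0.6358 0.1913 0.0255]
```

View pics/w11.png

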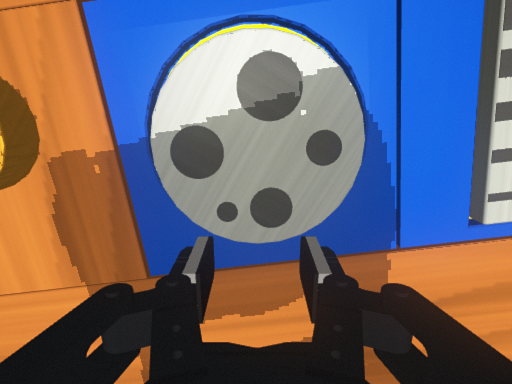

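The disc lies flat in the round cavity (all five points at z≈0.0255), with a thin yellow sliver at (250,30). I'll back off, rise, check everything and hand in.

>>> carry_out(
  increments=[
    {"x":-0.01,"y":0,"z":0,"ax":0,"ay":0,"az":0,"hand":50},
    {"x":-0.02,"y":0,"z":0,"ax":0,"ay":0,"az":0,"hand":50},
    {"x":-0.03,"y":0,"z":-0.05,"ax":0,"ay":0,"az":0,"hand":50},
    {"x":-0.06,"y":0.14,"z":-0.28,"ax":0,"ay":0,"az":-7,"hand":50},
    {"x":-0.06,"y":0.14,"z":-0.28,"ax":0,"ay":0,"az":-7,"hand":50},
    {"x":-0.06,"y":0.14,"z":-0.28,"ax":0,"ay":0,"az":-7,"hand":50},
    {"x":-0.06,"y":0.14,"z":-0.28,"ax":0,"ay":0,"az":-7,"hand":50},
    {"x":-0.06,"y":0.14,"z":-0.28,"ax":0,"ay":0,"az":-7,"hand":50},
    {"x":-0.06,"y":0.14,"z":-0.28,"ax":0,"ay":0,"az":-7,"hand":50},
    {"x":-0.06,"y":0.14,"z":-0.28,"ax":0,"ay":0,"az":-7,"hand":50},
    {"x":-0.06,"y":0.14,"z":-0.28,"ax":0,"ay":0,"az":-7,"hand":50},
    {"x":-0.06,"y":0.14,"z":-0.28,"ax":0,"ay":0,"az":-7,"hand":50},
  ],
)

```text
time_s: 18.45
position: [0.5042, 0.0317, 0.3015]
orientation: [[1.0, 0.001, -0.001], [0.001, -1.0, 0.0], [-0.001, -0.0, -1.0]]
contact_force: [-0.1, 0.5, -0.5]
grip_width: 0.0424
gripper_force: 0.0
```

```bash
python3 -c "
from h import *
s,im,d,C=look('w12')
heights(C,d,[(.604,.156),(.668,.156),(.636,.12),(.636,.19),(.605,-.135),(.668,-.073),(.605,-.073),(.668,-.135)],.0255)
"
```

```text
18.45 [0.5042 0.0317 0.3015] [[1.0, 0.0008, -0.0015], [0.0008, -1.0, 0.0001], [-0.0015, -0.0001, -1.0]] 0.042426283732752756 [-0.07937111  0.49673754 -0.49801698]
B [261.  54.] [0.6314 0.0258 0.1181 0.3884] 0.3
G [155.  49.] [0.6321 0.1525 0.0922 0.092 ] 41.7
G [367.  47.] [ 0.6348 -0.1003  0.08    0.0817] 0.1
G [261.  70.] [0.6155 0.0259 0.0655 0.0516] 0.1
G [493.  35.] [ 0.6493 -0.249   0.0288  0.0766] 83.0
G [260.  14.] [0.6702 0.0261 0.0311 0.0517] 0.1
(0.604, 0.156) (156, 76) [0.6042 0.1571 0.0256]
(0.668, 0.156) (152, 19) [0.668  0.1561 0.0258]
(0.636, 0.12) (183, 48) [0.6364 0.1211 0.0257]
(0.636, 0.19) (126, 48) [0.6362 0.1907 0.0261]
(0.605, -0.135) (389, 75) [ 0.606  -0.1348  0.0254]
(0.668, -0.073) (343, 19) [ 0.6685 -0.072   0.0257]
(0.605, -0.073) (339, 75) [ 0.6058 -0.0721  0.0257]
(0.668, -0.135) (395, 19) [ 0.6686 -0.134   0.026 ]
```

View pics/w12.png

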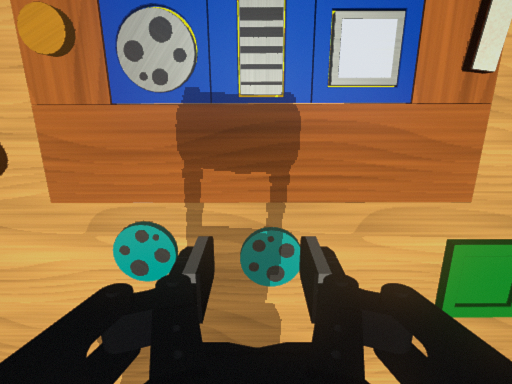

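Both blocks are seated flat (round at (155,49), square at (367,47)), the oblong at (261,50) is in place and nothing else has moved. Handing in.

```bash
python3 -c "
from cell import ticket;print(ticket.close_job())"
```

```text
the job is handed in; nothing more can be done
None
```

The round and square blocks are both seated flat in their own cavities, the oblong block is still in place, the gripper is clear of everything, and the job is handed in at about 18.5 s.

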